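# Feel the end float of a turntable spindle and set it midway

## Task

The turntable's upright spindle can slide up and down a little between two soft stops, and its platter scrapes when it sits near either one. Holding it by the knob only, pull the spindle gently up until it meets its upper stop and hold that light pull (about 10 newtons, never more than 20) for a moment, then press it down against its lower stop in the same way, and finally leave it halfway between the two stops and let go. Do not disturb the other things on the shelf.

Things in the scene. Friction and masses are not known exactly. Their poses are not given: they have to be found in the camera images.
- turntable: the turntable's grey plastic foot, fixed to the shelf: round, 170 mm across, 30 mm high. Origin: centre of its underside, on the spindle axis (vertical, z up). The spindle rises from its middle and carries platter and knob.
- platter: round white plastic platter, 230 mm across, 6 mm thick with a rim 12 mm high over all; turns freely about the spindle and goes up and down with it. Its origin is on the spindle axis 34 mm below its underside. Its underside starts 4 to 28 mm above the foot. It must not be touched: only the knob is held.
- knob_grip (a point): point on the spindle axis at mid-height of the knob: an upright white plastic cylinder 28 mm across and 30 mm high (15 mm above and below this point) that does not turn, on a flange 38 mm across, 4 mm thick; below it a bare steel rod 13 mm across. This point is 76 mm above the platter's upper face, moves with the spindle and starts about 115 to 145 mm above the shelf, anywhere in the float.
- bearing_mark (a point): a point on the spindle axis, on the bearing hidden inside the foot; z up. The bearing holds both stops and is set at a different height each time, by up to 12 mm. How far this point is from the stops is not recorded: the stops have to be felt.
- washer (a joint): how far the rubber thrust washers in the bearing are pushed from rest by the spindle (m): positive when it is pulled up, negative when pressed down. Elastic, 10 N per mm (0.001 = 10 N), the same up and down; both stops bear on these washers and give by this much. Drag alone moves it about 0.0002. The reading is too noisy to work by: use the force felt at the hand.
- salt_pig: white ceramic salt pot with a wooden lid and ball, 104 mm across, 109 mm high, upright; origin under its centre. Bystander, loose.
- egg_cup_a: stainless egg cup on a foot, 50 mm across, 62 mm high; origin under its centre. Bystander, loose.
- egg_cup_b: second egg cup, the same. Bystander, loose.
- poaching_cup: shallow hard orange poaching cup, 86 mm across, 34 mm high, with two ears (118 mm over them); origin under its centre. Bystander, loose.
- spindle: the sliding spindle with knob and platter, vertical; origin on its axis 116 mm below knob_grip, z up. It weighs 0.4 kg in all but is counterbalanced: it stays at whatever height it is left, and slides with a steady drag of about 2 N. The end float between its stops is about 12 mm; the height of the stops differs by up to 12 mm from one time to the next.

How it is judged:
By the outcome, as a careful person would: the job done as asked, in the order asked, and still so for the second after the job is handed in, with the robot touching nothing.
It also fails if it takes over 51 s, if anything falls off the work surface, if the arm or the gripper's body presses on something with over 40 N, if the wrist force passes 120 N, or if a joint passes its speed limit or range.

## Robot

A 7-joint arm with a two-finger parallel gripper is mounted at the origin on the work surface. World frame = base frame: x ahead of the robot, y to its left, z up, the work surface at z = 0. Lengths are in m, angles in rad, forces in N, time in s.
With the tool pointing down it reaches from about 0.4 to 0.875 m from the base axis. Payload 19.3 kg.
Tool frame: the origin (TCP) lies at the very end of the fingers, on their centre line; the grasp point (between the pads) lies 19 mm behind it; z points along the fingers, y is the line along which they close (so a half turn about z gives the same grasp; the last joint's range is limited). The gripper opens to 85 mm and grips with 20 to 120 N. Pads are 22 mm wide; open, the fingers measure 114 mm over their backs; the gripper's body (76 mm by 85 mm) begins 54 mm behind the grasp point. The pads swing forward as they close: fully open they stand 13 mm farther back than shut.
Start: joints at [-1.347, 0.521, -0.036, 1.599, 0.021, 1.021, -0.113], TCP at [0.181, 0.598, 0.198] pointing down, gripper open.
Joint ranges: [-2.91, 2.91], [-0.3, 2.13], [-1.5, 1.42], [0.17, 2.43], [-1.26, 4.41], [0.16, 1.93], [-2.52, 2.52]. Speed limits (rad/s): [1.89, 1.89, 2.39, 2.39, 3.01, 3.01, 3.01].

## Interface

Orientations are given as [roll, pitch, yaw] about the fixed x, y, z axes, in that order (R = Rz(yaw) Ry(pitch) Rx(roll)).
In Python, from workcell import bot gives the robot as it stands.
- The arm moves only by the tool servo_tool, never from a script. Its argument "plan" is a list of rows, each a list of 7 numbers: the finger opening in cm, from 0 to 8.54, then the shift along the tool's x, y, z in cm, then the turn, a rotation vector about the tool's x, y, z in degrees. In form: [[fingers, x, y, z, wx, wy, wz], ...]. A call has 1 to 10 rows; each row is the pose to reach, as a shift and turn from the pose commanded when the call began, along the tool's axes at that moment; what a row does not reach only later rows make up. A row lasts 1/10 s, in which the tool goes at most 50 mm and 8.59 degrees, less where a joint would pass 70% of its speed; a pose out of reach is approached as far as the arm can. A call with a gripper value outside its range is refused whole. The fingers move at their own pace and stop on an object; "force" is the grip in N (left out, the last holds). Time passes only in rows, so rows that repeat a pose let the fingers close. It gives the time, the measured TCP pose, the force, the opening and the grip force at its end, in the units of the state.
- bot.observe(): the state, without advancing time (a new reading comes with each control period).
- bot.grab_frame(name): name is "scene" or "top"; returns a dict with "frame" (480x640x3 uint8, blue, green, red), "mtx" (3x3 intrinsics, pixels), "R" (3x3) and "t" (3): a world point X has camera coordinates R X + t. Camera axes: x right, y down, z forward; pixel columns grow to the right and rows downward; lengths in m; the calibration is good to about 2 mm. A picture is of the moment at which its call begins. There is no depth.
- bot.job_done(): hands the job in; it is judged then, once.
The state is a dict: "clock": time; "qpos": joint angles; "qd": joint speeds; "joint_efforts": joint torques, N m; "position": TCP position; "tool_rot": TCP orientation; "force": force on the tool from outside, world axes, zero at the start; "moment": the same for the moment, N m; "grip_width": finger opening in m; "finger_force": force on a finger pad.
Only numpy, scipy, OpenCV 4.12 (cv2) and the standard library are available. Lean on these libraries where they do the work, as an engineer would, in place of code of your own. Each camera call takes 0.05 s, during which the arm holds its last target. There are 200 camera calls.

## Working session

There is one attempt and no reset: what is moved stays moved. The work goes in short steps, Python scripts to look and compute and a tool call to move; the robot and the scene stay as the last step left them, time stands still between calls to the robot, and variables do not carry over. Pictures are saved under pics/ and viewed, at most 10 in all, crops included, and the job is handed in when it is done.

Besides the shell and the picture viewer there is one more tool, called after "Call:" in YAML: its name, and indented under it one key for each argument. servo_tool: Moves the arm, as the interface text tells. Its arguments: {"type":"object","properties":{"plan":{"type":"array","items":{"type":"array","items":{"type":"number"}}},"force":{"type":"number"}},"required":["plan"]}

```bash
mkdir -p pics; ls; python3 - <<'E'
from workcell import bot
import cv2,json,numpy as np
s=bot.observe();print({k:np.round(v,3).tolist() for k,v in s.items()})
d={}
for n in("scene","top"):
    f=bot.grab_frame(n);cv2.imwrite(f"pics/{n}0.png",f["frame"]);d[n]={k:np.array(f[k]).tolist() for k in("mtx","R","t")}
    print(n,np.round(f["mtx"],1).tolist(),np.round(-np.array(f["R"]).T@f["t"],3))
json.dump(d,open("cal.json","w"))
E
```

```text
pics
{'clock': 0.0, 'qpos': [-1.347, 0.522, -0.036, 1.6, 0.021, 1.021, -0.113], 'qd': [0.002, -0.0, 0.003, -0.0, -0.001, 0.001, -0.001], 'joint_efforts': [-0.002, -92.712, 1.98, -36.993, 0.018, 0.009, 0.0], 'position': [0.181, 0.598, 0.197], 'tool_rot': [-3.14, 0.0, 2.848], 'force': [-0.153, -0.574, -0.67], 'moment': [0.054, -0.018, 0.025], 'finger_force': 0.0, 'grip_width': 0.085}
scene [[491.6, 0.0, 327.7], [0.0, 491.6, 244.1], [0.0, 0.0, 1.0]] [ 1.319 -0.04   0.629]
top [[523.0, 0.0, 317.2], [0.0, 523.0, 234.9], [0.0, 0.0, 1.0]] [0.482 0.007 0.937]
```

View pics/scene0.png

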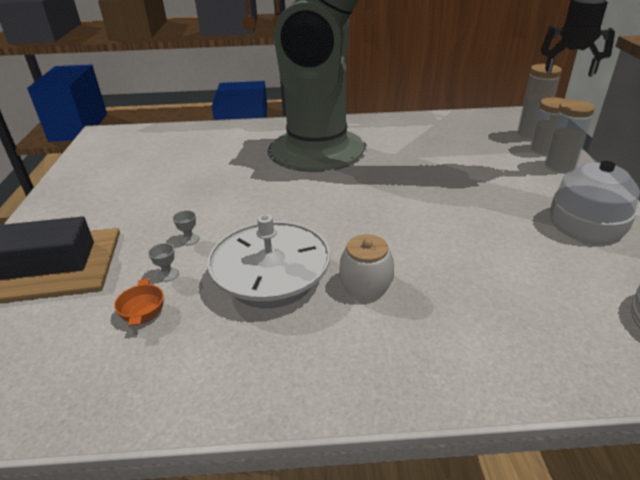

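View pics/top0.png

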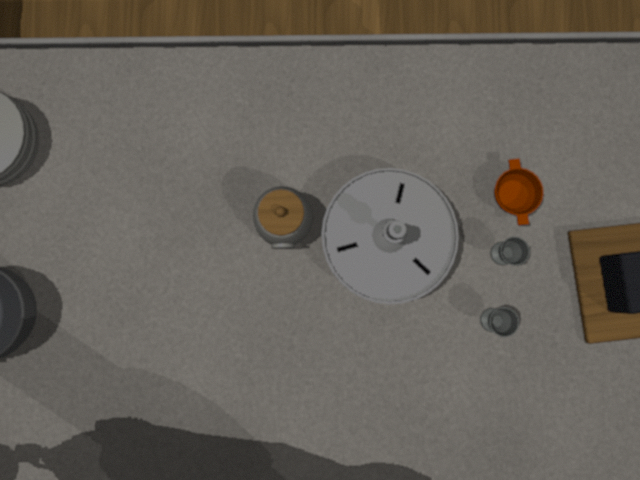

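The scene view shows the knob near (265,222) and the salt pig at (367,265). In the top view the knob is near (398,230), the pig is at (281,212), and the cups are right of the platter. I'll enlarge both knobs.

```bash
python3 - <<'E'
import cv2,numpy as np
a=cv2.imread("pics/scene0.png")[205:265,235:295];b=cv2.imread("pics/top0.png")[200:260,365:425]
cv2.imwrite("pics/crop0.png",np.hstack([cv2.resize(i,(400,400),interpolation=cv2.INTER_CUBIC) for i in(a,b)]))
E
```

```text
(no output)
```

View pics/crop0.png

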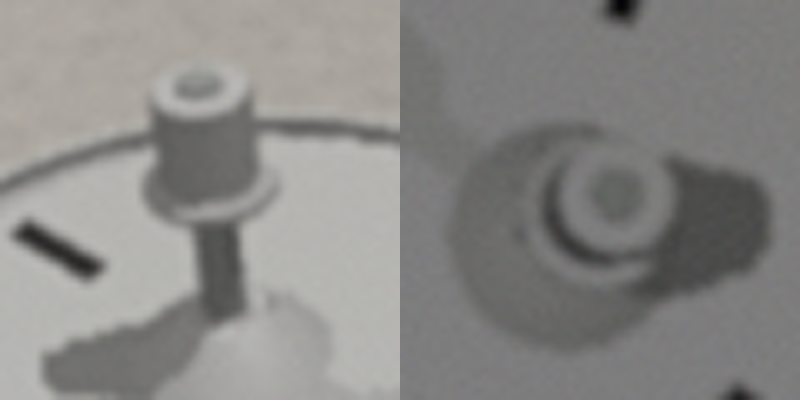

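```bash
cat > h.py <<'E'
import json,numpy as np,cv2
C={k:{a:np.array(b) for a,b in v.items()} for k,v in json.load(open("cal.json")).items()}
P={k:c["mtx"]@np.c_[c["R"],c["t"]] for k,c in C.items()}
def tri(s,t):
    X=cv2.triangulatePoints(P["scene"],P["top"],np.array(s,float).reshape(2,1),np.array(t,float).reshape(2,1));return (X[:3]/X[3]).ravel()
def pr(n,X):
    x=P[n]@np.r_[X,1];return x[:2]/x[2]
def onz(n,u,z):
    c=C[n];d=c["R"].T@np.linalg.solve(c["mtx"],np.r_[u,1]);o=-c["R"].T@c["t"];return o+d*(z-o[2])/d[2]
E
python3 - <<'E'
from h import *
X=tri((264.7,217.8),(397.1,228.7));print(X,pr("scene",X),pr("top",X))
print("flange bottom-ish centre scene/top", pr("scene",X-[0,0,.032]))
for n,u,z in(("pig",(281,211),.109),("cupa",(515,251),.062),("cupb",(504,321),.062),("poach",(518,191),.034),("pot",(0,140),.1),("pot2",(0,310),.1)):print(n,onz("top",u,z))
print("platter ctr",onz("top",(390.5,236),X[2]-.085))
from workcell import bot
s=bot.observe();from scipy.spatial.transform import Rotation as R
Rt=R.from_euler("xyz",s["tool_rot"]).as_matrix();p=s["position"]
for g in(X+[0,0,.12],X+[0,0,.05]):print(g,"shift cm",100*Rt.T@(g-p))
E
```

```text
[ 0.57409003 -0.11703129  0.14247461] [265.31901614 217.84135359] [397.74346439 228.68037862]
flange bottom-ish centre scene/top [267.03143901 232.36630174]
pig [0.6082938  0.06363037 0.109     ]
cupa [ 0.54375287 -0.32509557  0.062     ]
cupb [ 0.42803554 -0.3011691   0.062     ]
poach [ 0.65088938 -0.34619459  0.034     ]
pot [0.73195664 0.52469064 0.1       ]
pot2 [0.45565234 0.50997806 0.1       ]
platter ctr [ 0.57158438 -0.11773173  0.05747461]
[ 0.57409003 -0.11703129  0.26247461] shift cm [-58.3346635  -57.0509594   -6.47624635]
[ 0.57409003 -0.11703129  0.19247461] shift cm [-58.33395114 -57.04414431   0.5237503 ]
```

Call:
servo_tool:
  plan:
    - [8.5,0,0,-5,0,0,0]
    - [8.5,0,0,-10,0,0,0]
    - [8.5,0,0,-15,0,0,0]
    - [8.5,-3.5,-3.5,-15,0,0,0]
    - [8.5,-7,-7,-15,0,0,0]
    - [8.5,-10.5,-10.5,-15,0,0,0]
    - [8.5,-14,-14,-15,0,0,0]
    - [8.5,-17.5,-17.5,-15,0,0,0]
    - [8.5,-21,-21,-15,0,0,0]
    - [8.5,-24.5,-24.5,-15,0,0,0]

```text
clock: 1.1
position: [0.345, 0.2907, 0.3476]
tool_rot: [3.142, -0.0, 2.848]
force: [0.6, 0.5, 0.8]
grip_width: 0.0851
finger_force: 0.0
```

Call:
servo_tool:
  plan:
    - [8.5,-3.5,-3.5,0,0,0,0]
    - [8.5,-7,-7,0,0,0,0]
    - [8.5,-10.5,-10.5,0,0,0,0]
    - [8.5,-14,-14,0,0,0,0]
    - [8.5,-17.5,-17.5,0,0,0,0]
    - [8.5,-21,-21,0,0,0,0]
    - [8.5,-24.5,-24.5,0,0,0,0]
    - [8.5,-28,-27.5,0,0,0,0]
    - [8.5,-31,-30,0,0,0,0]
    - [8.5,-33,-32,0,0,0,0]

```text
clock: 2.1
position: [0.5685, -0.1114, 0.3471]
tool_rot: [-3.141, -0.0, 2.847]
force: [-0.3, 0.6, 0.9]
grip_width: 0.0852
finger_force: 0.0
```

```bash
cat >> h.py <<'E'
from workcell import bot
from scipy.spatial.transform import Rotation as Ro
def st():
    s=bot.observe();print({k:np.round(s[k],4).tolist() for k in("clock","position","tool_rot","qpos","force","grip_width","finger_force")});return s
def shift(g):
    s=st();print("shift cm",np.round(100*Ro.from_euler("xyz",s["tool_rot"]).as_matrix().T@(np.array(g)-s["position"]),2))
E
python3 -c "
from h import *
shift([.574,-.117,.20])"
```

```text
{'clock': 2.1, 'position': [0.5685, -0.1114, 0.3471], 'tool_rot': [-3.1407, -0.0005, 2.8465], 'qpos': [-0.2652, 0.3582, 0.5008, 1.5322, -0.1749, 1.2967, 1.5321], 'force': [-0.3315, 0.6072, 0.9129], 'grip_width': 0.0852, 'finger_force': 0.0}
shift cm [-0.7  -0.36 14.71]
```

Call:
servo_tool:
  plan:
    - [8.5,-0.3,-0.2,4,0,0,0]
    - [8.5,-0.7,-0.4,8,0,0,0]
    - [8.5,-0.7,-0.4,12,0,0,0]
    - [8.5,-0.7,-0.4,14,0,0,0]
    - [8.5,-0.7,-0.4,15.5,0,0,0]
    - [8.5,-0.7,-0.4,15.5,0,0,0]
    - [8.5,-0.7,-0.4,15.5,0,0,0]

```text
clock: 2.8
position: [0.5734, -0.1151, 0.193]
tool_rot: [-3.141, -0.0, 2.848]
force: [-0.3, -0.4, -0.2]
grip_width: 0.085
finger_force: 0.0
```

```bash
python3 -c "
from h import *
shift([.574,-.117,.12])
f=bot.grab_frame('scene')['frame'][130:290,190:350]
g=bot.grab_frame('top')['frame'][150:310,317:477]
cv2.imwrite('pics/c1.png',np.hstack([cv2.resize(i,(400,400),interpolation=2) for i in (f,g)]))"
```

```text
{'clock': 2.8, 'position': [0.5734, -0.1151, 0.193], 'tool_rot': [-3.1414, -0.0, 2.8476], 'qpos': [-0.2162, 0.4993, 0.4482, 1.7322, -0.2545, 0.9679, 1.6066], 'force': [-0.3167, -0.3773, -0.2135], 'grip_width': 0.085, 'finger_force': 0.0}
shift cm [-0.12 -0.16  7.3 ]
```

View pics/c1.png

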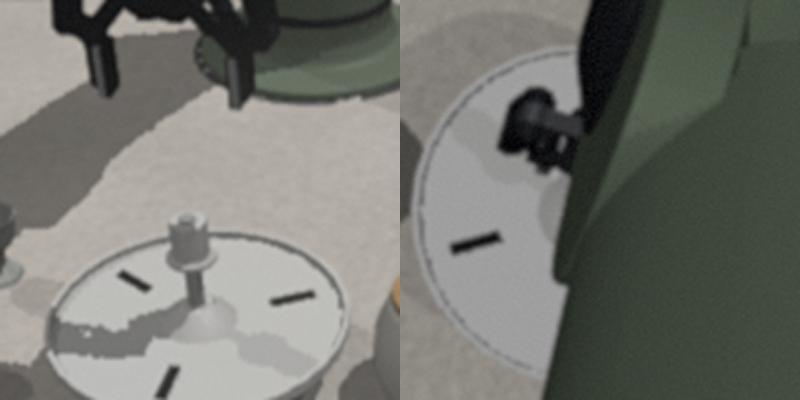

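Left half of the crop: the open fingertips are at (103,93) and (238,105), above and behind the knob, whose top is at (187,220). Next I compare the fingertip midpoint with the projected TCP.

```bash
python3 -c "
from h import *
p=bot.observe()['position'];print('mid seen',(190+170.5/2.5,130+99/2.5))
for z in(.193,.206):print(pr('scene',[p[0],p[1],z]))
k=np.array([.0425*np.sin(2.848),-.0425*np.cos(2.848),0])
for s in(1,-1):print(pr('scene',np.r_[p[:2],.206]+s*k))"
```

```text
mid seen (258.2, 169.6)
[263.59106101 193.41674333]
[262.83322253 186.89944841]
[286.41431541 189.27723763]
[239.71326008 184.56815708]
```

```bash
python3 -c "
from h import *
print('start tcp',pr('scene',[.181,.598,.198]),pr('scene',[.181,.598,.211]))
p=bot.observe()['position']
for h in(.0425,.05):
  k=np.array([h*np.sin(2.848),-h*np.cos(2.848),0])
  for z in(.193,.206,.23):print(h,z,pr('top',np.r_[p[:2],z]+k),pr('scene',np.r_[p[:2],z]+k))
print(tri((285,172),(365,206)))
a=bot.grab_frame('scene')['frame'][140:200,210:310];b=cv2.imread('pics/scene0.png')[20:80,530:630]
c=bot.grab_frame('top')['frame'][160:220,330:430]
cv2.imwrite('pics/c2.png',np.vstack([cv2.resize(i,(330,198),interpolation=2) for i in (a,b,c)]))"
```

```text
start tcp [564.56220113  93.83101966] [565.98545122  88.52334043]
0.0425 0.193 [373.20977643 216.63821332] [286.96406857 195.83719521]
0.0425 0.206 [374.19024328 215.35479279] [286.41431541 189.27723763]
0.0425 0.23 [376.09367638 212.86321939] [285.37227363 176.84302094]
0.05 0.193 [368.17626065 215.1898865 ] [291.13675045 196.26930801]
0.05 0.206 [369.06821495 213.88146599] [290.62459377 189.70177922]
0.05 0.23 [370.79978761 211.3413973 ] [289.65376974 177.25263056]
[ 0.59371315 -0.06567547  0.24257279]
```

View pics/c2.png

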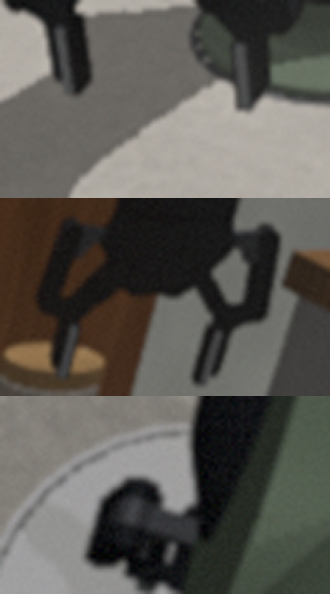

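The seen fingertips sit about 4.5 cm above where the reported TCP projects. Descending with the fingers open is safe (no contact is possible with them around the knob), so I'll go partway and compare directly against the knob.

Call:
servo_tool:
  plan:
    - [8.5,-0.1,-0.1,2,0,0,0]
    - [8.5,-0.1,-0.1,4,0,0,0]
    - [8.5,-0.1,-0.1,5.5,0,0,0]
    - [8.5,-0.1,-0.1,5.5,0,0,0]
    - [8.5,-0.1,-0.1,5.5,0,0,0]

```text
clock: 3.5
position: [0.5742, -0.1163, 0.1383]
tool_rot: [3.142, 0.001, 2.848]
force: [0.7, -0.3, 0.1]
grip_width: 0.0848
finger_force: 0.0
```

```bash
python3 -c "
from h import *
s=shift([.574,-.117,.12])
a=bot.grab_frame('scene')['frame'][150:270,195:355]
c=bot.grab_frame('top')['frame'][160:280,320:480]
cv2.imwrite('pics/c3.png',np.hstack([cv2.resize(i,(400,300) ,interpolation=2) for i in (a,c)]))"
```

```text
{'clock': 3.5, 'position': [0.5742, -0.1163, 0.1383], 'tool_rot': [3.1416, 0.0005, 2.8477], 'qpos': [-0.1901, 0.5662, 0.4173, 1.7802, -0.2919, 0.8559, 1.6392], 'force': [0.7294, -0.3014, 0.1338], 'grip_width': 0.0848, 'finger_force': 0.0}
shift cm [ 0.   -0.07  1.83]
```

View pics/c3.png

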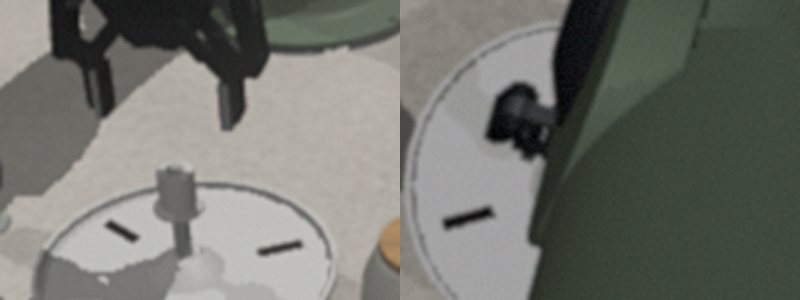

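By the picture the open tips, mid (261,199), are still about 3–4 cm above the knob top (265,218). I'll descend 3 cm, which is clear of contact under either reading, and look again.

Call:
servo_tool:
  plan:
    - [8.5,0,0,1,0,0,0]
    - [8.5,0,0,2,0,0,0]
    - [8.5,0,0,3,0,0,0]
    - [8.5,0,0,3,0,0,0]
    - [8.5,0,0,3,0,0,0]

```text
clock: 4.1
position: [0.5738, -0.1163, 0.1073]
tool_rot: [-3.141, -0.001, 2.848]
force: [-0.6, 0.2, -0.2]
grip_width: 0.0849
finger_force: 0.0
```

```bash
python3 -c "
from h import *
s=shift([.574,-.117,.12])
a=bot.grab_frame('scene')['frame'][170:260,205:325]
cv2.imwrite('pics/c4.png',cv2.resize(a,(800,600) ,interpolation=2))"
```

```text
{'clock': 4.1, 'position': [0.5738, -0.1163, 0.1073], 'tool_rot': [-3.1413, -0.0006, 2.8476], 'qpos': [-0.1748, 0.6068, 0.3966, 1.8029, -0.3135, 0.7948, 1.6568], 'force': [-0.6232, 0.1965, -0.1826], 'grip_width': 0.0849, 'finger_force': 0.0}
shift cm [-0.04 -0.06 -1.27]
```

View pics/c4.png

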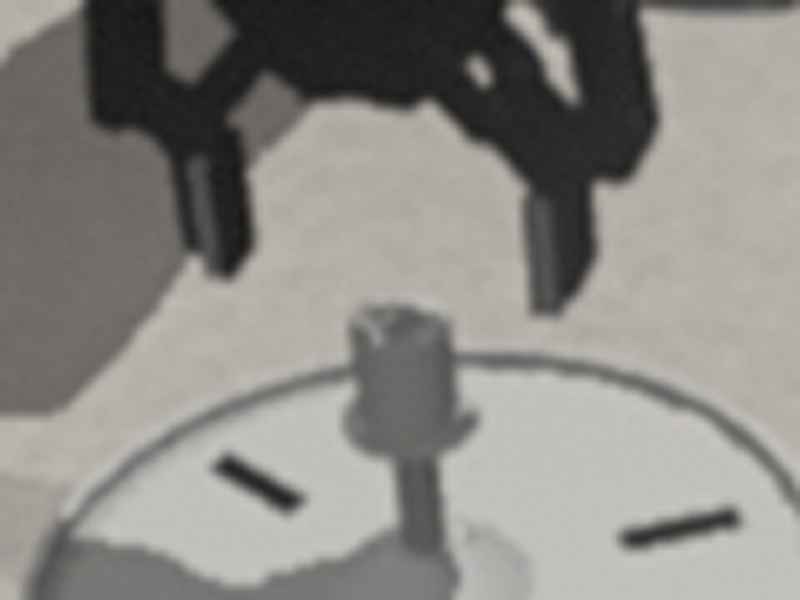

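The tips, crop mid (386,293), are now about 10 mm above the knob top (400,325) and laterally centred, and the 30 mm drop moved them as expected. The image offset is therefore real: the tips sit about 29 mm higher than the TCP reading implies. I'll go 2.2 cm lower and look before closing.

Call:
servo_tool:
  plan:
    - [8.5,0,0,0.8,0,0,0]
    - [8.5,0,0,1.6,0,0,0]
    - [8.5,0,0,2.2,0,0,0]
    - [8.5,0,0,2.2,0,0,0]
    - [8.5,0,0,2.2,0,0,0]

```text
clock: 4.65
position: [0.5739, -0.1163, 0.0855]
tool_rot: [-3.141, -0.0, 2.848]
force: [0.1, 0.2, 0.7]
grip_width: 0.0852
finger_force: 0.0
```

```bash
python3 -c "
from h import *
s=shift([.574,-.117,.12])
a=bot.grab_frame('scene')['frame'][170:260,205:325]
cv2.imwrite('pics/c5.png',cv2.resize(a,(800,600) ,interpolation=2))"
```

```text
{'clock': 4.65, 'position': [0.5739, -0.1163, 0.0855], 'tool_rot': [-3.1414, -0.0003, 2.8476], 'qpos': [-0.1632, 0.6367, 0.3805, 1.8162, -0.3291, 0.7514, 1.6695], 'force': [0.0845, 0.2268, 0.7081], 'grip_width': 0.0852, 'finger_force': 0.0}
shift cm [-0.03 -0.06 -3.45]
```

View pics/c5.png

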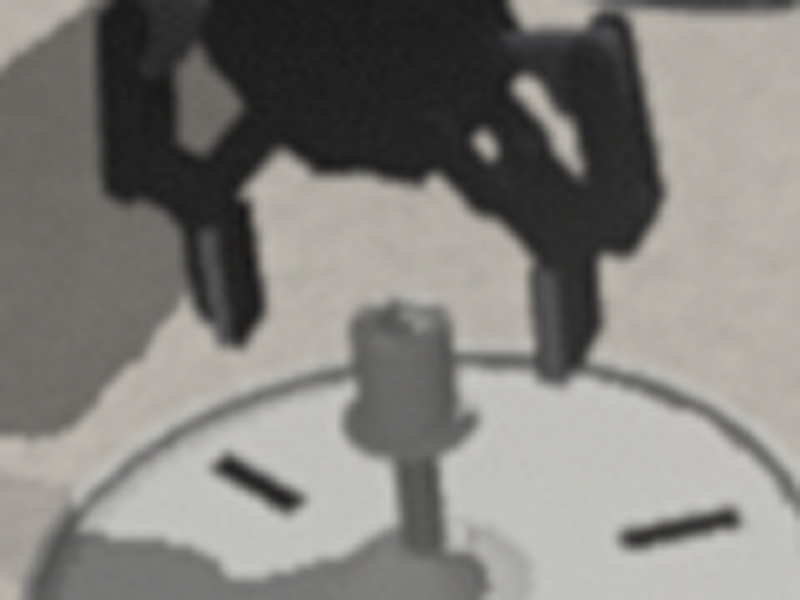

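The tips are now about 11 mm below the knob top and well above the flange, with crop mid (395,362) against the axis near x 400. Closing will carry them about 10 mm lower, so I close now.

Call:
servo_tool:
  plan:
    - [5,0,0,0,0,0,0]
    - [4,0,0,0,0,0,0]
    - [3.4,0,0,0,0,0,0]
    - [3,0,0,0,0,0,0]
    - [2.6,0,0,0,0,0,0]
    - [2,0,0,0,0,0,0]
    - [2,0,0,0,0,0,0]
    - [2,0,0,0,0,0,0]
  force: 50

```text
clock: 5.5
position: [0.574, -0.1161, 0.0857]
tool_rot: [3.141, 0.0, 2.848]
force: [0.1, 1.7, 2.4]
grip_width: 0.0267
finger_force: 49.1
```

```bash
python3 -c "
from h import *
s=st();print(s['moment'])
a=bot.grab_frame('scene')['frame'][170:260,205:325]
cv2.imwrite('pics/c6.png',cv2.resize(a,(800,600) ,interpolation=2))"
```

```text
{'clock': 5.5, 'position': [0.574, -0.1161, 0.0857], 'tool_rot': [3.1414, 0.0001, 2.8478], 'qpos': [-0.1634, 0.6363, 0.3804, 1.8162, -0.3293, 0.7514, 1.6695], 'force': [0.1064, 1.7063, 2.393], 'grip_width': 0.0267, 'finger_force': 49.1491}
[ 0.45062789 -0.10375818  0.00971468]
```

View pics/c6.png

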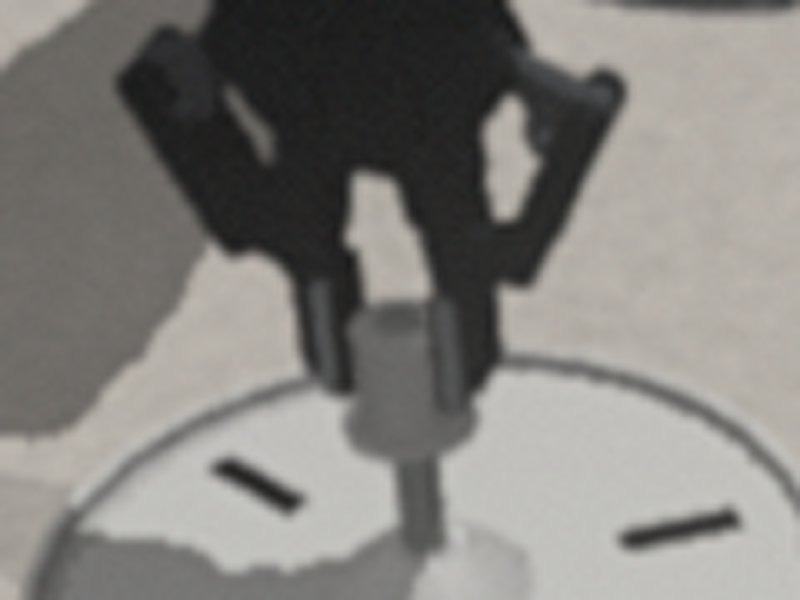

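The fingers close on the knob's sides just above the flange, at crop tips (340,390) and (460,405), width 26.7 mm, so the grip is good. Now I pull up in small steps, watching fz.

Call:
servo_tool:
  plan:
    - [2,0,0,-0.05,0,0,0]
    - [2,0,0,-0.1,0,0,0]
    - [2,0,0,-0.1,0,0,0]

```text
clock: 5.85
position: [0.5739, -0.1161, 0.0865]
tool_rot: [-3.142, -0.0, 2.848]
force: [0.4, 1.2, -1.7]
grip_width: 0.0262
finger_force: 49.2
```

Call:
servo_tool:
  plan:
    - [2,0,0,-0.05,0,0,0]
    - [2,0,0,-0.1,0,0,0]
    - [2,0,0,-0.15,0,0,0]
    - [2,0,0,-0.15,0,0,0]

```text
clock: 6.25
position: [0.574, -0.1162, 0.0882]
tool_rot: [3.142, 0.0, 2.848]
force: [0.6, 1.7, -1.3]
grip_width: 0.0261
finger_force: 49.3
```

Call:
servo_tool:
  plan:
    - [2,0,0,-0.05,0,0,0]
    - [2,0,0,-0.1,0,0,0]
    - [2,0,0,-0.15,0,0,0]
    - [2,0,0,-0.15,0,0,0]

```text
clock: 6.65
position: [0.5739, -0.1162, 0.0897]
tool_rot: [3.142, 0.0, 2.848]
force: [0.6, 1.0, -1.4]
grip_width: 0.0264
finger_force: 49.3
```

Call:
servo_tool:
  plan:
    - [2,0,0,-0.05,0,0,0]
    - [2,0,0,-0.1,0,0,0]
    - [2,0,0,-0.15,0,0,0]
    - [2,0,0,-0.15,0,0,0]

```text
clock: 7.05
position: [0.574, -0.1163, 0.0912]
tool_rot: [-3.142, 0.0, 2.848]
force: [1.4, 2.4, -1.6]
grip_width: 0.0261
finger_force: 49.3
```

Call:
servo_tool:
  plan:
    - [2,0,0,-0.05,0,0,0]
    - [2,0,0,-0.1,0,0,0]
    - [2,0,0,-0.15,0,0,0]
    - [2,0,0,-0.15,0,0,0]

```text
clock: 7.45
position: [0.574, -0.1162, 0.0927]
tool_rot: [3.142, 0.0, 2.848]
force: [0.5, 1.8, -1.6]
grip_width: 0.0267
finger_force: 49.3
```

Call:
servo_tool:
  plan:
    - [2,0,0,-0.05,0,0,0]
    - [2,0,0,-0.1,0,0,0]
    - [2,0,0,-0.15,0,0,0]
    - [2,0,0,-0.15,0,0,0]

```text
clock: 7.85
position: [0.5738, -0.1162, 0.094]
tool_rot: [-3.142, -0.0, 2.848]
force: [1.6, 2.1, -4.9]
grip_width: 0.0266
finger_force: 49.5
```

Call:
servo_tool:
  plan:
    - [2,0,0,-0.03,0,0,0]
    - [2,0,0,-0.05,0,0,0]
    - [2,0,0,-0.05,0,0,0]
    - [2,0,0,-0.05,0,0,0]

```text
clock: 8.25
position: [0.5738, -0.1162, 0.0944]
tool_rot: [-3.141, -0.0, 2.848]
force: [0.8, 2.9, -8.9]
grip_width: 0.0266
finger_force: 49.7
```

```bash
python3 -c "
from h import *
s=st()"
```

```text
{'clock': 8.25, 'position': [0.5738, -0.1162, 0.0944], 'tool_rot': [-3.1415, -0.0004, 2.8478], 'qpos': [-0.1681, 0.6242, 0.3872, 1.8113, -0.3228, 0.769, 1.6644], 'force': [0.8386, 2.8633, -8.9313], 'grip_width': 0.0266, 'finger_force': 49.6565}
```

Call:
servo_tool:
  plan:
    - [2,0,0,-0.02,0,0,0]
    - [2,0,0,-0.02,0,0,0]
    - [2,0,0,-0.02,0,0,0]
    - [2,0,0,-0.02,0,0,0]
    - [2,0,0,-0.02,0,0,0]

```text
clock: 8.75
position: [0.5738, -0.1162, 0.0947]
tool_rot: [-3.142, -0.0, 2.848]
force: [-0.3, 2.4, -12.2]
grip_width: 0.026
finger_force: 49.8
```

Call:
servo_tool:
  plan:
    - [2,0,0,0,0,0,0]
    - [2,0,0,0,0,0,0]
    - [2,0,0,0,0,0,0]
    - [2,0,0,0,0,0,0]
    - [2,0,0,0,0,0,0]
    - [2,0,0,0,0,0,0]
    - [2,0,0,0,0,0,0]

```text
clock: 9.45
position: [0.5739, -0.1162, 0.0948]
tool_rot: [-3.142, -0.0, 2.848]
force: [1.0, 1.4, -12.1]
grip_width: 0.0261
finger_force: 49.9
```

Upper stop held at about 12 N (tool z 0.0948). Going down.

Call:
servo_tool:
  plan:
    - [2,0,0,0.1,0,0,0]
    - [2,0,0,0.2,0,0,0]
    - [2,0,0,0.3,0,0,0]
    - [2,0,0,0.4,0,0,0]
    - [2,0,0,0.5,0,0,0]
    - [2,0,0,0.6,0,0,0]
    - [2,0,0,0.7,0,0,0]
    - [2,0,0,0.8,0,0,0]
    - [2,0,0,0.8,0,0,0]

```text
clock: 10.35
position: [0.574, -0.1162, 0.0867]
tool_rot: [-3.142, -0.0, 2.848]
force: [0.7, 0.8, 1.2]
grip_width: 0.0262
finger_force: 50.8
```

Call:
servo_tool:
  plan:
    - [2,0,0,0.05,0,0,0]
    - [2,0,0,0.1,0,0,0]
    - [2,0,0,0.15,0,0,0]
    - [2,0,0,0.15,0,0,0]

```text
clock: 10.75
position: [0.574, -0.1162, 0.0853]
tool_rot: [-3.142, 0.0, 2.848]
force: [0.5, 2.6, 1.3]
grip_width: 0.0268
finger_force: 50.8
```

Call:
servo_tool:
  plan:
    - [2,0,0,0.05,0,0,0]
    - [2,0,0,0.1,0,0,0]
    - [2,0,0,0.15,0,0,0]
    - [2,0,0,0.15,0,0,0]

```text
clock: 11.15
position: [0.5739, -0.1162, 0.0837]
tool_rot: [-3.142, -0.0, 2.848]
force: [0.3, 1.3, 1.6]
grip_width: 0.0263
finger_force: 50.9
```

Call:
servo_tool:
  plan:
    - [2,0,0,0.05,0,0,0]
    - [2,0,0,0.1,0,0,0]
    - [2,0,0,0.1,0,0,0]
    - [2,0,0,0.1,0,0,0]

```text
clock: 11.55
position: [0.5739, -0.1162, 0.0828]
tool_rot: [-3.142, -0.0, 2.848]
force: [0.9, 1.6, 1.2]
grip_width: 0.0268
finger_force: 50.9
```

Call:
servo_tool:
  plan:
    - [2,0,0,0.05,0,0,0]
    - [2,0,0,0.1,0,0,0]
    - [2,0,0,0.1,0,0,0]
    - [2,0,0,0.1,0,0,0]

```text
clock: 11.95
position: [0.5739, -0.1162, 0.0818]
tool_rot: [-3.142, -0.0, 2.848]
force: [1.2, 2.2, 1.4]
grip_width: 0.0264
finger_force: 50.9
```

Call:
servo_tool:
  plan:
    - [2,0,0,0.05,0,0,0]
    - [2,0,0,0.1,0,0,0]
    - [2,0,0,0.1,0,0,0]
    - [2,0,0,0.1,0,0,0]

```text
clock: 12.35
position: [0.574, -0.1162, 0.0809]
tool_rot: [3.142, 0.0, 2.848]
force: [-0.2, 2.7, 4.6]
grip_width: 0.0265
finger_force: 51.2
```

Call:
servo_tool:
  plan:
    - [2,0,0,0.03,0,0,0]
    - [2,0,0,0.06,0,0,0]
    - [2,0,0,0.06,0,0,0]
    - [2,0,0,0.06,0,0,0]

```text
clock: 12.75
position: [0.5742, -0.1163, 0.0805]
tool_rot: [3.141, 0.001, 2.848]
force: [0.4, 1.9, 7.8]
grip_width: 0.0265
finger_force: 51.6
```

Call:
servo_tool:
  plan:
    - [2,0,0,0.02,0,0,0]
    - [2,0,0,0.04,0,0,0]
    - [2,0,0,0.04,0,0,0]
    - [2,0,0,0.04,0,0,0]
    - [2,0,0,0.04,0,0,0]

```text
clock: 13.25
position: [0.5743, -0.1163, 0.0803]
tool_rot: [3.141, 0.001, 2.848]
force: [0.3, 2.1, 10.7]
grip_width: 0.026
finger_force: 51.7
```

Call:
servo_tool:
  plan:
    - [2,0,0,0,0,0,0]
    - [2,0,0,0,0,0,0]
    - [2,0,0,0,0,0,0]
    - [2,0,0,0,0,0,0]
    - [2,0,0,0,0,0,0]
    - [2,0,0,0,0,0,0]
    - [2,0,0,0,0,0,0]

```text
clock: 13.95
position: [0.5743, -0.1163, 0.0803]
tool_rot: [3.141, 0.001, 2.848]
force: [0.8, 2.4, 11.0]
grip_width: 0.0264
finger_force: 51.7
```

```bash
python3 -c "
from h import *
s=st()"
```

```text
{'clock': 13.95, 'position': [0.5743, -0.1163, 0.0803], 'tool_rot': [3.1414, 0.0008, 2.8477], 'qpos': [-0.1601, 0.6439, 0.3762, 1.819, -0.3332, 0.7403, 1.6728], 'force': [0.7894, 2.3771, 10.9604], 'grip_width': 0.0264, 'finger_force': 51.7273}
```

Lower stop held at about 11 N. The float is 12.1 mm, as expected, so the middle is at tool z ≈ 0.0875.

Call:
servo_tool:
  plan:
    - [2,0,0,-0.1,0,0,0]
    - [2,0,0,-0.2,0,0,0]
    - [2,0,0,-0.3,0,0,0]
    - [2,0,0,-0.4,0,0,0]
    - [2,0,0,-0.5,0,0,0]
    - [2,0,0,-0.6,0,0,0]
    - [2,0,0,-0.7,0,0,0]
    - [2,0,0,-0.75,0,0,0]
    - [2,0,0,-0.75,0,0,0]
    - [2,0,0,-0.75,0,0,0]

```text
clock: 14.95
position: [0.5739, -0.1162, 0.0873]
tool_rot: [-3.142, 0.0, 2.848]
force: [0.5, 2.3, -1.2]
grip_width: 0.0262
finger_force: 50.9
```

Call:
servo_tool:
  plan:
    - [2,0,0,-0.02,0,0,0]
    - [2,0,0,-0.02,0,0,0]
    - [2,0,0,-0.02,0,0,0]
  force: 20

```text
clock: 15.25
position: [0.5739, -0.1162, 0.0875]
tool_rot: [-3.142, -0.0, 2.848]
force: [0.6, 2.9, -1.5]
grip_width: 0.0261
finger_force: 50.9
```

Call:
servo_tool:
  plan:
    - [2.8,0,0,0,0,0,0]
    - [3.2,0,0,0,0,0,0]
    - [4,0,0,0,0,0,0]
    - [5,0,0,0,0,0,0]
    - [6,0,0,0,0,0,0]
    - [7,0,0,0,0,0,0]
    - [8,0,0,0,0,0,0]
    - [8.5,0,0,0,0,0,0]
    - [8.5,0,0,0,0,0,0]
    - [8.5,0,0,0,0,0,0]

```text
clock: 16.25
position: [0.5739, -0.1162, 0.0875]
tool_rot: [-3.142, -0.0, 2.848]
force: [0.3, 0.5, -0.5]
grip_width: 0.0848
finger_force: 0.0
```

```bash
python3 -c "
from h import *
s=st()
a=bot.grab_frame('scene')['frame'][170:260,205:325]
b=cv2.imread('pics/scene0.png')[170:260,205:325]
cv2.imwrite('pics/c7.png',np.hstack([cv2.resize(i,(400,300) ,interpolation=2) for i in(b,a)]))"
```

```text
{'clock': 16.25, 'position': [0.5739, -0.1162, 0.0875], 'tool_rot': [-3.1416, -0.0, 2.8478], 'qpos': [-0.1643, 0.6338, 0.3819, 1.8153, -0.3278, 0.7551, 1.6684], 'force': [0.2731, 0.5391, -0.5389], 'grip_width': 0.0848, 'finger_force': 0.0}
```

View pics/c7.png

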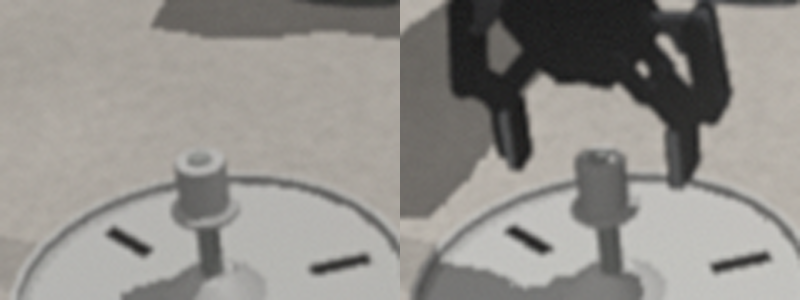

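The knob stands free between the open fingers (right panel, (600,155)). I'll retreat straight up and check the final height against the first picture.

Call:
servo_tool:
  plan:
    - [8.5,0,0,-2,0,0,0]
    - [8.5,0,0,-5,0,0,0]
    - [8.5,0,0,-9,0,0,0]
    - [8.5,0,0,-13,0,0,0]
    - [8.5,0,0,-17,0,0,0]
    - [8.5,0,0,-20,0,0,0]
    - [8.5,0,0,-22,0,0,0]
    - [8.5,0,0,-22,0,0,0]
    - [8.5,0,0,-22,0,0,0]

```text
clock: 17.2
position: [0.5738, -0.1162, 0.3073]
tool_rot: [3.141, 0.0, 2.848]
force: [0.3, 0.8, -0.9]
grip_width: 0.085
finger_force: 0.0
```

```bash
python3 -c "
from h import *
s=st()
f=bot.grab_frame('scene')['frame'];cv2.imwrite('pics/end.png',f)
g=lambda i:cv2.cvtColor(i,cv2.COLOR_BGR2GRAY).astype(np.float32)
a,b=g(cv2.imread('pics/scene0.png')),g(f)
print('px/mm',(pr('scene',[.574,-.117,.14])-pr('scene',[.574,-.117,.15]))/10)
for n,(x0,x1,y0,y1) in dict(knob=(250,282,208,245),mark=(290,325,238,262),rimfront=(230,310,280,298),pig=(335,400,230,305),cups=(110,205,205,330)).items():
  A,B=a[y0:y1,x0:x1],b[y0:y1,x0:x1];print(n,cv2.phaseCorrelate(A,B,cv2.createHanningWindow(A.shape[::-1],cv2.CV_32F)))"
```

```text
{'clock': 17.2, 'position': [0.5738, -0.1162, 0.3073], 'tool_rot': [3.1414, 0.0001, 2.8478], 'qpos': [-0.2498, 0.3956, 0.4951, 1.5822, -0.1969, 1.2135, 1.559], 'force': [0.2703, 0.7701, -0.8778], 'grip_width': 0.085, 'finger_force': 0.0}
px/mm [0.05483487 0.4652452 ]
knob ((-0.35131222795512684, -0.39339986317159514), 0.8979984626173974)
mark ((0.030397121586869247, -0.3810529698902929), 1.4636086722215016)
rimfront ((-0.2521117996007334, -0.4824233109155358), 0.9935520569483439)
pig ((-0.02094306551571634, 0.5673586966419535), 0.9052529250250922)
cups ((-0.2728368657078093, 0.05104896720023078), 0.5292562998135885)
```

```bash
python3 -c "
import cv2,numpy as np
g=lambda i:cv2.cvtColor(i,cv2.COLOR_BGR2GRAY).astype(np.float32)
L=dict(c4=g(cv2.imread('pics/c4.png')),c5=g(cv2.imread('pics/c5.png')),c6=g(cv2.imread('pics/c6.png')))
for n,p in(('s0','scene0'),('end','end')):L[n]=g(cv2.resize(cv2.imread(f'pics/{p}.png')[170:260,205:325],(800,600),interpolation=2))
for m,(x0,x1,y0,y1) in dict(markR=(590,770,480,580),markL=(190,330,425,535)).items():
  for k in('c4','c5','c6','end'):
    A,B=(L[q][y0:y1,x0:x1] for q in('s0',k));d,_=cv2.phaseCorrelate(A,B,cv2.createHanningWindow(A.shape[::-1],cv2.CV_32F));print(m,k,'up mm %.2f'%(-d[1]/6.667/.465))"
```

```text
markR c4 up mm -0.03
markR c5 up mm 0.53
markR c6 up mm -7.61
markR end up mm 4.66
markL c4 up mm 0.04
markL c5 up mm -0.06
markL c6 up mm 0.04
markL end up mm -0.02
```

```bash
python3 -c "
import cv2,numpy as np
g=lambda i:cv2.cvtColor(i,cv2.COLOR_BGR2GRAY).astype(np.float32)
L=dict(c4=g(cv2.imread('pics/c4.png')),c5=g(cv2.imread('pics/c5.png')),c6=g(cv2.imread('pics/c6.png')))
for n,p in(('s0','scene0'),('end','end')):L[n]=g(cv2.resize(cv2.imread(f'pics/{p}.png')[170:260,205:325],(800,600),interpolation=2))
for m,(x0,x1,y0,y1) in dict(markR=(590,770,480,580),markL=(190,330,425,535)).items():
  for k in('s0','c4','c5','c6','end'):
    w=np.clip(140-L[k][y0:y1,x0:x1],0,None);Y,X=np.mgrid[y0:y1,x0:x1];print(m,k,'x,y mm',np.round([(w*X).sum()/w.sum()/6.667/.55,(w*Y).sum()/w.sum()/6.667/.465],2))"
```

```text
markR s0 x,y mm [185.35 170.51]
markR c4 x,y mm [185.34 170.51]
markR c5 x,y mm [185.32 170.51]
markR c6 x,y mm [185.38 170.81]
markR end x,y mm [185.81 169.11]
markL s0 x,y mm [ 70.21 155.82]
markL c4 x,y mm [ 70.28 155.88]
markL c5 x,y mm [ 70.27 155.88]
markL c6 x,y mm [ 70.26 156.14]
markL end x,y mm [ 70.16 154.73]
```

The platter marks rose about 1.6 mm since the grasp, against 1.8 mm expected. The spindle therefore stayed mid-float on release.

```bash
python3 -c "
from workcell import bot
print(bot.job_done())"
```

```text
the job is handed in; nothing more can be done
None
```

I pulled the spindle up to its upper stop (about 12 N), pressed it to its lower stop (about 11 N), left it within about half a millimetre of the middle of the 12.1 mm float, let go, and handed the job in at about 17 s.

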